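# Clamp a wax block in the quick-release carving vice

## Task

Stand the blue wax block flat and lengthwise on the middle of the carving vice's bed between the open jaws, and let go. Then press the red thumb pad so that the brake shoe at the lever's other end tips up, keep it down while you slide the jaw up to the block and squeeze it with a measured push of about 10 N (a looser block shifts under the knife, a harder push bruises the wax), and let the pad rise under that push so that the brake keeps the block clamped. Do not lean hard on the pad, and leave the other things where they are.

Things in the scene. Friction and masses are not known exactly. Their poses are not given: they have to be found in the camera images.
- vice: Steel carving vice on a grey base, 262 x 92 mm, fixed to the desk. Origin: centre of the underside, at desk height. x runs along the bed from the sliding jaw (robot's side) to the fixed jaw, z up. The bed is 60 mm wide, its flat top at z = 30 mm, from x = -140 to +112 mm; the jaws stand up to 36 mm above the bed.
- fixed_jaw (a point): Centre line of the bed's top at the front of the fixed jaw's steel pocket, x = +85 mm in the vice's frame. A cork-faced packing block, 54 mm wide, stands 2 to 18 mm out of the pocket towards the sliding jaw; how far is different each time and not measured. Axes as the vice's.
- seat (a point): Point on the bed's top, on its centre line, at x = +36 mm in the vice's frame: a block whose underside is centred here is clear of the packing by 8 to 24 mm. Axes as the vice's.
- jaw (a joint): Travel of the sliding jaw in m, 0 fully back (steel face at x = -32 mm in the vice's frame), growing as it closes, limit 0.105. Brake lifted, it slides with about 1.2 N of friction. Brake on, it cannot be pushed closed and holds a squeeze of up to about 13 N. At the start the gap between the faces is 20 to 54 mm longer than the block.
- jaw_face: Cork face on rubber, 56 x 27 mm, on the front of the sliding jaw. Origin: bed's top, in the plane of the jaw's steel face, axes as the vice's; the cork's free surface is 7 mm in front of it. The face gives under load, about 4 N per mm, 5.5 mm at most; not part of jaw. After a 10 N push it keeps squeezing with 7 to 8 N (friction and the seating brake take the rest).
- release_lever (a joint): Angle of the rocking lever on the sliding jaw in rad: about 0 with its brass brake shoe sprung onto the bed, 0.15 with the thumb pad fully down (stop). From 0.03 the shoe is clear and the jaw runs free. The pivot is 57 mm behind the jaw's steel face, 26 mm above the bed; the shoe is 28 mm in front of the pivot, the pad's centre 62 mm behind it.
- thumb_pad: Red thumb pad on the lever's tail, robot's side. Origin: centre of its upper face, 47 mm above the desk with the brake on, axes then as the vice's. 32 mm along x, 36 mm across, smooth (friction about 0.2); at its +x end a lip 10 mm high, face 16 mm from the origin: push the jaw by this lip. Pressing down takes 9 N, 11 N at the stop 9 mm lower; over 25 N bends the lever.
- blue_block: Blue carving-wax block, 30 x 46 x 26 mm along its x, y, z, about 45 g, loose on the desk. Origin: centre of the underside. It is clamped with its long (y) axis along the vice's x axis, either way round; grasp it across its 30 mm width.
- teal_block: Teal wax block, 32 x 52 x 20 mm, loose, not to be used. Origin: centre of the underside. It and the blue block may stand in each other's place.
- solder_spool: White spool of solder wire, 64 mm across, 51 mm high, loose. Origin: centre of the underside.
- stamp_handle: Black stamp handle standing upright, 44 mm across, 92 mm high, loose. Origin: centre of the underside.
Not all that is in view belongs to the job. Leave any brown look-alike of the blue_block alone.

How it is judged:
By the outcome, as a careful person would: the job done as asked, in the order asked, and still so for the second after the job is handed in, with the robot touching nothing.
It also fails if it takes over 58 s, if anything falls off the work surface, if the arm or the gripper's body presses on something with over 40 N, if the wrist force passes 120 N, or if a joint passes its speed limit or range.

## Robot

A 6-joint arm with a two-finger parallel gripper is mounted at the origin on a cart in front of the work surface, level with it; the furniture and walls round the work are solid. World frame = base frame: x ahead of the robot, y to its left, z up, the work surface at z = 0. Lengths are in m, angles in rad, forces in N, time in s.
With the tool pointing down it reaches from about 0.425 to 0.95 m from the base axis. Payload 3.5 kg.
Tool frame: the origin (TCP) lies on the front face of the gripper's body, between the roots of the fingers; the fingertips stand 73 mm ahead of it and the grasp point (between the pads) lies 54 mm ahead of it; z points along the fingers, y is the line along which they close (so a half turn about z gives the same grasp; the last joint's range is limited). The gripper opens to 85 mm and grips with 20 to 120 N. Pads are 22 mm wide; open, the fingers measure 114 mm over their backs; the gripper's body (76 mm by 85 mm) begins 54 mm behind the grasp point. The pads swing forward as they close: fully open they stand 13 mm farther back than shut.
Start: joints at [-0.15, 0.286, 1.577, -0, 1.279, -0.15], TCP at [0.675, 0, 0.304] pointing down, gripper open.
Joint ranges: [-2.77, 2.77], [-0.9, 2.22], [0.21, 2.48], [-1.53, 4.67], [0.24, 2.81], [-2.84, 2.84]. Speed limits (rad/s): [2.79, 2.79, 3.14, 3.14, 3.14, 3.14].

## Interface

Orientations are given as a unit quaternion [w, x, y, z].
In Python, from bench import get_state, camera, job_done, recognise, cut_out, spot_point gives the robot as it stands.
- The arm moves only by the tool apply_moves, never from a script. Its argument "steps" is text: rows parted by semicolons, each of 5 numbers parted by spaces: the opening, from -1 (shut) to 1 (fully open), then the shift along the tool's x, y, z normalised to -1 to 1, where 1 is 0.2 m, then the turn about the tool's z normalised to -1 to 1, where 1 is 2 pi rad. In form: hand tx ty tz twist; .... A call has 1 to 12 rows; each row is the pose to reach, as a shift and turn from the pose commanded when the call began, along the tool's axes at that moment, turning the shorter way round; what a row does not reach only later rows make up. A row lasts 1/12 s, in which the tool goes at most 41.7 mm and 7.16 degrees, less where a joint would pass 70% of its speed; a pose out of reach is approached as far as the arm can. A call with a number of a shift or a turn outside -1 to 1 is refused whole. A call with a gripper value outside its range is refused whole. The fingers move at their own pace and stop on an object; "newtons" is the grip in N (left out, the last holds). Time passes only in rows, so rows that repeat a pose let the fingers close. It gives the time, the measured TCP pose, the force, the opening and the grip force at its end, in the units of the state.
- get_state(): the state, without advancing time (a new reading comes with each control period).
- camera(name): name is "scene" or "side" or "wrist"; returns a dict with "image" (420x560x3 uint8, red, green, blue), "fx", "fy", "cx", "cy" (pixels), "R" (3x3) and "t" (3): a world point X has camera coordinates R X + t. Camera axes: x right, y down, z forward; pixel columns grow to the right and rows downward; lengths in m; the calibration is good to about 2 mm. A picture is of the moment at which its call begins. There is no depth.
- job_done(): hands the job in; it is judged then, once.
Trained networks look in the newest picture that a camera, given by its name, has taken for a name from the list of things; names that differ only in an ending like _2 or _b are one class to them, and where a whole thing is asked for, a point or a joint stands for the part that bears it (a point fixed in the world has none). Each returns a list of dicts, best first, with "conf" (0 to 1); they miss things now and then, are a little off and sometimes report something else, mostly with a low value. They report only what shows in the picture. A call takes as long as a camera call. They do not tell look-alikes from the thing itself.
- recognise(thing, camera): "at" ([x, y, z] in m, in world coordinates, good to about 4 mm: the middle of the surface that is visible of it).
- cut_out(thing, camera): "mask" (420x560 bool, what is visible of it).
- spot_point(thing, camera): "at" ([x, y, z] in m, in world coordinates, good to about 4 mm: a listed point, or the origin of a listed thing).
The state is a dict: "clock": time; "q": joint angles; "qvel": joint speeds; "tau": joint torques, N m; "eef_pos": TCP position; "tool_rot": TCP orientation; "force": force on the tool from outside, world axes, zero at the start; "ft_torque": the same for the moment, N m; "opening": opening from 0.0 (shut) to 1.0 (fully open); "gripper_force": force on a finger pad.
Only numpy, scipy, OpenCV 4.12 (cv2) and the standard library are available. Lean on these libraries where they do the work, as an engineer would, in place of code of your own. Each camera call takes 0.05 s, during which the arm holds its last target. There are 200 camera calls.

## Working session

There is one attempt and no reset: what is moved stays moved. The work goes in short steps, Python scripts to look and compute and a tool call to move; the robot and the scene stay as the last step left them, time stands still between calls to the robot, and variables do not carry over. Pictures are saved under pics/ and viewed, at most 12 in all, crops included, and the job is handed in when it is done.

Besides the shell and the picture viewer there is one more tool, called after "Emit:" by a JSON object that holds its "fn" and its "kwargs", one argument or row to a line. apply_moves: Moves the arm, as the interface text tells. Scaled input: -1 to 1 covers 0.2 m each way for a shift and 2 pi rad each way for a turn. Its arguments: {"type":"object","properties":{"steps":{"type":"string"},"newtons":{"type":"number"}},"required":["steps"]}

```bash
mkdir -p pics; cat > h.py <<'E'
import numpy as np,cv2
from bench import *
def save(c,n):
    cv2.imwrite(f'pics/{n}.png',c['image'][:,:,::-1])
E
python3 - <<'E'
from h import *
s=get_state();print(s['clock'],s['eef_pos'],s['tool_rot'],s['force'],s['opening'])
ims=[]
for n in ('scene','side'):
    c=camera(n);save(c,n+'0');ims.append(c['image'])
    print(n,c['fx'],np.round(c['R'],3).tolist(),np.round(c['t'],3))
    for t in ['blue_block','teal_block','vice','seat','fixed_jaw','jaw_face','thumb_pad','solder_spool','stamp_handle']:
        print(t,[(np.round(d['at'],4).tolist(),round(d['conf'],2)) for d in spot_point(t,n)[:3]],[(np.round(d['at'],4).tolist(),round(d['conf'],2)) for d in recognise(t,n)[:2]])
E
```

```text
0.0 [6.74511691e-01 9.67462162e-05 3.02528171e-01] [-9.64775169e-04  7.07124996e-01  7.07087560e-01 -7.01038934e-04] [-0.1675414   0.27444768 -0.77833097] 1.0014645041374939
scene 452.0794610961437 [[0.712, -0.702, -0.003], [-0.377, -0.378, -0.846], [0.593, 0.603, -0.534]] [-0.397  0.255  0.844]
blue_block [([0.4595, 0.3387, -0.0036], 0.69), ([0.5303, 0.2588, -0.0034], 0.64), ([0.5475, 0.1675, 0.0031], 0.58)] [([0.5395, 0.1606, 0.0256], 0.7), ([0.4535, 0.3339, 0.0202], 0.68)]
teal_block [([0.7184, -0.2396, -0.0013], 0.74), ([0.4667, -0.255, -0.0004], 0.59), ([0.683, 0.2241, 0.0001], 0.58)] [([0.4612, -0.2572, 0.0206], 0.73), ([0.5103, -0.0198, 0.0515], 0.52)]
vice [([0.5724, 0.0021, -0.0028], 0.8)] [([0.5354, -0.0168, 0.028], 0.56)]
seat [([0.6064, 0.0055, 0.0262], 0.69)] [([0.5353, -0.0196, 0.0271], 0.89)]
fixed_jaw [([0.6549, 0.0199, 0.0245], 0.87)] [([0.5345, -0.0187, 0.0269], 0.67), ([0.5256, 0.2535, 0.019], 0.49)]
jaw_face [] [([0.4543, -0.0108, 0.0479], 0.72)]
thumb_pad [([0.4461, -0.0093, 0.0469], 0.69), ([0.6865, 0.2281, -0.001], 0.3)] [([0.45, -0.014, 0.0457], 0.65)]
solder_
[... 423 characters left out ...]
.5513, 0.1751, 0.0256], 0.65)]
teal_block [([0.4635, -0.2595, -0.0001], 0.68)] [([0.4627, -0.245, 0.0216], 0.52)]
vice [([0.5727, 0.005, -0.0027], 0.63)] [([0.5586, 0.0284, 0.029], 0.74)]
seat [([0.7211, -0.2388, 0.002], 0.45)] [([0.5579, 0.0269, 0.0272], 0.76)]
fixed_jaw [([0.6531, 0.0188, 0.0291], 0.9)] [([0.4469, -0.01, 0.0493], 0.19)]
jaw_face [([0.562, 0.0023, 0.0314], 0.49)] [([0.5646, 0.0116, 0.0569], 0.59)]
thumb_pad [([0.4444, -0.0157, 0.0519], 0.63)] [([0.4433, -0.0139, 0.0528], 0.64), ([0.5122, 0.0091, 0.0493], 0.23)]
solder_spool [([0.6821, 0.2208, 0.0019], 0.95)] [([0.6793, 0.2363, 0.0474], 0.56)]
stamp_handle [([0.72, -0.2413, 0.0016], 0.95)] [([0.7176, -0.2266, 0.0636], 0.69)]
```

View pics/scene0.png

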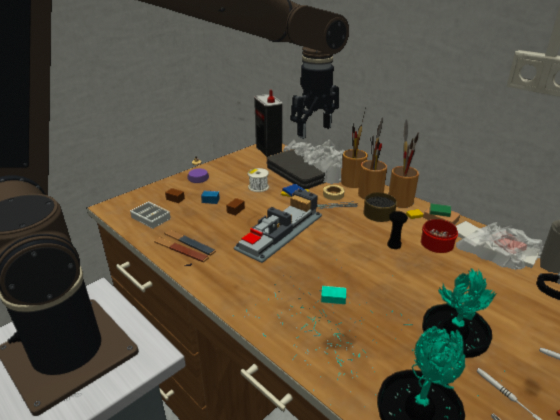

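View pics/side0.png

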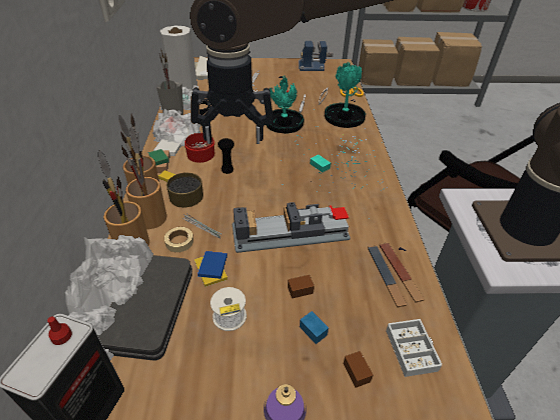

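Blue block is in the scene at (210,197) and in the side view at (314,327), between two brown look-alikes at (301,286) and (358,368). The vice is at about (290,225) in the side view, with its red pad at (340,212). Next I'll move towards the blue block for a wrist view.

Emit:
{"fn": "apply_moves", "kwargs": {
  "steps": "1 0.9 -0.72 0 0;1 0.9 -0.72 0 0;1 0.9 -0.72 0 0;1 0.9 -0.72 0 0;1 0.9 -0.72 0 0;1 0.9 -0.72 0 0;1 0.9 -0.72 0 0;1 0.9 -0.72 0 0"
}}

```text
clock: 2.57
eef_pos: [0.5304, 0.1809, 0.3043]
tool_rot: [0.0, 0.706, 0.708, 0.0]
force: [0.1, 0.5, 0.3]
opening: 1.003
gripper_force: 0.0
```

```bash
python3 - <<'E'
from h import *
s=get_state();print(s['clock'],s['eef_pos'],s['tool_rot'],s['force'])
c=camera('wrist');save(c,'w1')
print(c['fx'],c['cx'],c['cy'],np.round(c['R'],3).tolist(),(-c['R'].T@c['t']).round(3))
for t in ['blue_block','vice','seat','fixed_jaw','jaw_face','thumb_pad']:
    print(t,[(np.round(d['at'],4).tolist(),round(d['conf'],2)) for d in spot_point(t,'wrist')[:3]])
E
```

```text
2.5667 [0.53041895 0.18091357 0.30433   ] [4.62385452e-04 7.06230019e-01 7.07982250e-01 2.82268634e-04] [0.08025538 0.52456988 0.3375635 ]
342.21841849694874 282.8608676714594 211.02749808670268 [[1.0, 0.002, 0.001], [0.002, -0.961, 0.275], [0.001, -0.275, -0.961]] [0.53  0.251 0.374]
blue_block [([0.4608, 0.3382, -0.007], 0.91), ([0.5449, 0.1635, 0.0015], 0.82), ([0.5286, 0.2562, -0.0024], 0.64)]
vice [([0.572, 0.0056, 0.0004], 0.81)]
seat [([0.6084, 0.0106, 0.0269], 0.96)]
fixed_jaw [([0.6481, 0.019, 0.0303], 0.75)]
jaw_face [([0.5632, 0.0009, 0.0274], 0.55)]
thumb_pad [([0.4484, -0.0161, 0.0504], 0.84)]
```

View pics/w1.png

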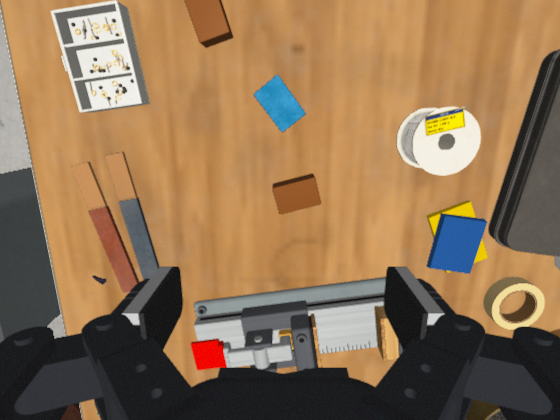

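The wrist view shows the blue block's top at about (280,103), browns at (297,194) and (208,20), and the vice at the bottom with its red pad at (208,354).

```bash
cat >> h.py <<'E'
def ray(c,uv,z):
    uv=np.atleast_2d(uv).astype(float)
    d=np.c_[(uv[:,0]-c['cx'])/c['fx'],(uv[:,1]-c['cy'])/c['fy'],np.ones(len(uv))]@c['R']
    o=-c['R'].T@c['t']
    return o+d*((z-o[2])/d[:,2])[:,None]
def proj(c,X):
    p=np.atleast_2d(X)@c['R'].T+c['t'];return np.c_[c['cx']+c['fx']*p[:,0]/p[:,2],c['cy']+c['fy']*p[:,1]/p[:,2]]
def hsvmask(c,lo,hi):
    return cv2.inRange(cv2.cvtColor(c['image'],cv2.COLOR_RGB2HSV),lo,hi)
def blob(m,near):
    n,l,st,ce=cv2.connectedComponentsWithStats(m);i=1+np.argmin([np.hypot(*(q-near))+(1e3 if a<25 else 0) for q,a in zip(ce[1:],st[1:,4])]);return (l==i)
E
python3 - <<'E'
from h import *
P={}
for n,near in (('wrist',(280,103)),('side',(314,327)),('scene',(210,197))):
    c=camera(n);m=blob(hsvmask(c,(95,120,40),(115,255,255)),near)
    ys,xs=np.nonzero(m);v=cv2.cvtColor(c['image'],cv2.COLOR_RGB2HSV)[ys,xs,2]
    thr=cv2.threshold(v.astype(np.uint8).reshape(-1,1),0,255,cv2.THRESH_OTSU)[0]
    top=v>thr if n!='wrist' else v>0
    uv=np.c_[xs,ys][top];W=ray(c,uv,0.026)[:,:2]
    r=cv2.minAreaRect((W*1e3).astype(np.float32));P[n]=(c,uv.mean(0))
    print(n,len(xs),top.sum(),thr,np.round(r,1) if 0 else r)
# triangulate top centres
A=[];b=[]
for c,uv in P.values():
    o=-c['R'].T@c['t'];d=ray(c,uv,0)[0]-o;d/=np.linalg.norm(d);M=np.eye(3)-np.outer(d,d);A.append(M);b.append(M@o)
print('tri',np.linalg.solve(sum(A),sum(b)))
# vice yaw
for n,z in (('wrist',0.01),('side',0.01)):
    c=P[n][0];g=cv2.cvtColor(c['image'],cv2.COLOR_RGB2GRAY)
    L=cv2.createLineSegmentDetector().detect(g)[0][:,0]
    for l in L:
        a,b_=ray(c,l.reshape(2,2),z)[:,:2]
        d=b_-a;mid=(a+b_)/2
        if np.hypot(*d)>.045 and .42<mid[0]<.72 and abs(mid[1])<.08: print(n,np.round(l),'len',np.hypot(*d).round(3),'yaw',np.round(np.arctan(d[1]/d[0]),3),a.round(4),b_.round(4))
m=blob(hsvmask(P['wrist'][0],(0,180,120),(8,255,255))|hsvmask(P['wrist'][0],(172,180,120),(180,255,255)),(208,354))
W=ray(P['wrist'][0],np.argwhere(m)[:,::-1],.047)[:,:2];print('pad',cv2.minAreaRect((W*1e3).astype(np.float32)),m.sum())
E
```

```text
wrist 1468 1468 189.0 ((526.4061279296875, 259.5516662597656), (29.15517234802246, 45.00774002075195), 37.647029876708984)
side 532 352 104.0 ((528.1394653320312, 261.0633544921875), (28.407075881958008, 44.591827392578125), 37.605369567871094)
scene 178 67 93.0 ((525.5718994140625, 257.29925537109375), (25.983562469482422, 43.124839782714844), 36.48271942138672)
tri [0.52678699 0.26018207 0.02400062]
wrist [314. 327. 318. 366.] len 0.058 yaw -1.457 [ 0.5679 -0.0022] [ 0.5744 -0.0594]
wrist [375. 386. 403. 350.] len 0.064 yaw 1.063 [ 0.6497 -0.0917] [ 0.6808 -0.0358]
wrist [379. 357. 374. 305.] len 0.074 yaw -1.404 [ 0.6515 -0.0465] [0.6392 0.0269]
wrist [444. 313. 417. 280.] len 0.058 yaw -0.869 [0.7254 0.0165] [0.6877 0.0611]
wrist [394. 267. 426. 311.] len 0.073 yaw -0.926 [0.6596 0.0772] [0.7033 0.0191]
wrist [243. 307. 303. 299.] len 0.073 yaw 0.145 [0.4826 0.0255] [0.5549 0.0361]
wrist [380. 313. 385. 358.] len 0.066 yaw -1.4 [0.6476 0.0166] [ 0.6588 -0.0481]
wrist [382. 298. 192. 323.] len 0.232 yaw 0.146 [0.649  0.0368] [0.4191 0.0031]
wrist [197. 316. 242. 310.] len 0.055 ya
[... 579 characters left out ...]
425] [ 0.4765 -0.0512]
side [325. 230. 347. 227.] len 0.052 yaw 0.183 [0.477  0.0061] [ 0.4257 -0.0034]
side [246. 207. 249. 225.] len 0.061 yaw -1.417 [ 0.6635 -0.0719] [ 0.6541 -0.0115]
side [348. 240. 237. 253.] len 0.25 yaw 0.144 [0.4295 0.0393] [0.677  0.0753]
side [233. 227. 232. 209.] len 0.06 yaw -1.478 [ 0.6894 -0.004 ] [ 0.695  -0.0638]
side [237. 250. 347. 238.] len 0.249 yaw 0.146 [0.6774 0.0677] [0.4314 0.0316]
side [281. 216. 254. 218.] len 0.063 yaw 0.104 [ 0.5789 -0.041 ] [ 0.6412 -0.0345]
side [293. 232. 322. 229.] len 0.068 yaw 0.163 [0.5523 0.0147] [0.4849 0.0036]
pad ((445.5042724609375, -12.073463439941406), (35.842166900634766, 38.31619644165039), 4.960793972015381) 857
```

Emit:
{"fn": "apply_moves", "kwargs": {
  "steps": "0.5 0.4 -0.02 0.4 -0.1044;0.5 0.4 -0.02 0.4 -0.1044;0.5 0.4 -0.02 0.4 -0.1044;0.5 0.4 -0.02 0.92 -0.1044;0.5 0.4 -0.02 0.92 -0.1044;0.5 0.4 -0.02 0.92 -0.1044;0.5 0.4 -0.02 0.92 -0.1044;0.5 0.4 -0.02 0.92 -0.1044;0.5 0.4 -0.02 0.92 -0.1044;0.5 0.4 -0.02 0.92 -0.1044"
}}

```text
clock: 3.9
eef_pos: [0.5289, 0.2604, 0.1229]
tool_rot: [0.002, 0.442, 0.897, 0.002]
force: [-0.4, 0.0, -0.7]
opening: 0.747
gripper_force: 0.0
```

```bash
python3 - <<'E'
from h import *
s=get_state();print(s['clock'],s['eef_pos'],s['tool_rot'],s['force'],s['q'],s['opening'])
c=camera('wrist');save(c,'w2')
m=blob(hsvmask(c,(95,120,40),(115,255,255)),(283,330));ys,xs=np.nonzero(m)
W=ray(c,np.c_[xs,ys],.026)[:,:2];print(xs.mean(),ys.mean(),len(xs),cv2.minAreaRect((W*1e3).astype(np.float32)))
E
```

```text
3.9 [0.52892041 0.26043898 0.12294225] [0.0020109  0.44202747 0.89699735 0.00184828] [-0.40712182  0.02743153 -0.69533012] [ 2.85556986e-01  3.12258409e-01  1.90711605e+00 -9.05152196e-07
  9.16755650e-01 -3.69519722e-01] 0.7472452099417561
278.2545598731166 242.79123711340208 5044 ((524.501953125, 262.10186767578125), (29.299224853515625, 50.259925842285156), 37.444576263427734)
```

View pics/w2.png

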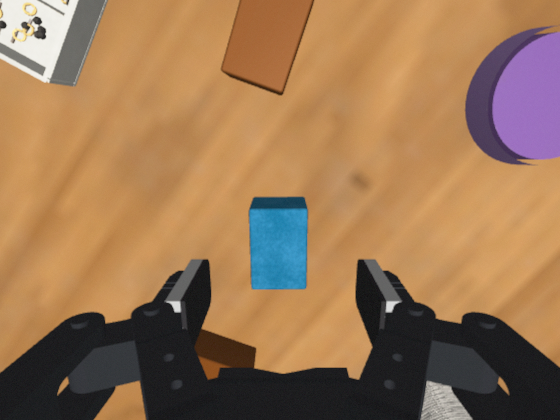

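The wrist view shows the blue block upright, centred between the open fingers at (278,245). It agrees with the measured pose, so I'll descend and grasp.

Emit:
{"fn": "apply_moves", "kwargs": {
  "newtons": 25,
  "steps": "0.5 0 0 0.215 0;0.5 0 0 0.215 0;0.5 0 0 0.215 0;-0.6 0 0 0.215 0;-0.6 0 0 0.215 0;-0.6 0 0 0.215 0;-0.6 0 0 0.215 0;-0.6 0 0 0.215 0;-0.6 0 0 0.215 0;-0.6 0 0 0.215 0;-0.6 0 0 0.215 0"
}}

```text
clock: 4.87
eef_pos: [0.5285, 0.2605, 0.0795]
tool_rot: [0.001, 0.442, 0.897, 0.001]
force: [-1.3, -0.6, 6.2]
opening: 0.35
gripper_force: 26.8
```

Emit:
{"fn": "apply_moves", "kwargs": {
  "steps": "-0.6 0 0 -0.2 0;-0.6 0 0 -0.6 0;-0.6 0 0 -0.6 0;-0.6 -0.9 -0.32 -0.6 -0.1686;-0.6 -0.9 -0.32 -0.6 -0.1686;-0.6 -0.9 -0.32 -0.6 -0.1686;-0.6 -0.9 -0.32 -0.6 -0.1686;-0.6 -0.9 -0.32 -0.6 -0.1686;-0.6 -0.9 -0.32 -0.6 -0.1686;-0.6 -0.9 -0.32 -0.6 -0.1686;-0.6 -0.9 -0.32 -0.6 -0.1686;-0.6 -0.9 -0.32 -0.6 -0.1686"
}}

```text
clock: 5.87
eef_pos: [0.586, 0.0778, 0.1971]
tool_rot: [0.0, -0.075, 0.997, 0.0]
force: [-0.2, 0.3, -0.5]
opening: 0.35
gripper_force: 25.9
```

```bash
python3 - <<'E'
from h import *
s=get_state();print(s['clock'],s['eef_pos'],s['tool_rot'],s['force'],s['q'],s['opening'])
c=camera('wrist');save(c,'w3')
for t in ['blue_block','vice','seat','fixed_jaw','jaw_face','thumb_pad']:
    print(t,[(np.round(d['at'],4).tolist(),round(d['conf'],2)) for d in spot_point(t,'wrist')[:3]])
E
```

```text
5.8667 [0.58598147 0.07784785 0.19712799] [ 8.42705746e-05 -7.45393866e-02  9.97218066e-01  3.55560056e-05] [-0.16139953  0.29318279 -0.52788923] [-3.94802485e-02  2.13832496e-01  1.87089548e+00  1.03172789e-04
  1.05670533e+00 -1.75954447e+00] 0.35039443009939963
blue_block [([0.5466, 0.1643, 0.003], 0.93), ([0.5847, 0.0759, 0.1158], 0.92)]
vice [([0.5676, 0.004, 0.0023], 0.85)]
seat [([0.6074, 0.0123, 0.0257], 0.89)]
fixed_jaw [([0.6512, 0.0205, 0.0269], 0.59)]
jaw_face [([0.5646, 0.0018, 0.0269], 0.74)]
thumb_pad []
```

View pics/w3.png

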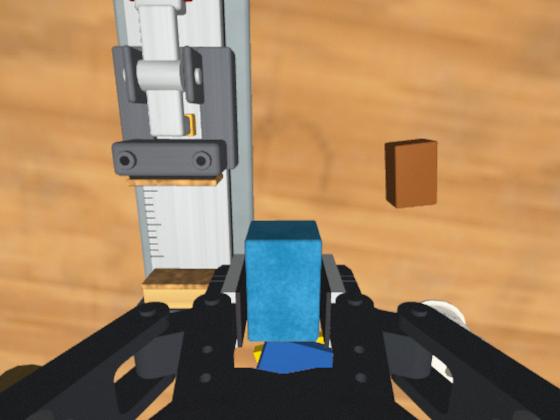

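Block held at (283,290). The jaw cork is at (180,183) and the packing at (185,280), with the gap clear between them. I'll move over the seat and lower.

Emit:
{"fn": "apply_moves", "kwargs": {
  "steps": "-0.6 -0.055 -0.355 0 0;-0.6 -0.055 -0.355 0 0;-0.6 -0.055 -0.355 0 0;-0.6 -0.055 -0.355 0.2 0;-0.6 -0.055 -0.355 0.35 0;-0.6 -0.055 -0.355 0.39 0;-0.6 -0.055 -0.355 0.39 0;-0.6 -0.055 -0.355 0.42 0;-0.6 -0.055 -0.355 0.43 0;-0.6 -0.055 -0.355 0.44 0;-0.6 -0.055 -0.355 0.445 0;-0.6 -0.055 -0.355 0.445 0"
}}

```text
clock: 7.22
eef_pos: [0.6081, 0.0097, 0.1096]
tool_rot: [0.001, -0.072, 0.997, -0.0]
force: [-0.2, 0.6, 2.3]
opening: 0.352
gripper_force: 26.3
```

```bash
python3 - <<'E'
from h import *
s=get_state();print(s['clock'],s['eef_pos'],s['tool_rot'],s['force'],s['opening'])
a=camera('wrist')['image'];c=camera('side');b=cv2.resize(c['image'][170:275,210:370],(560,368))
b=np.vstack([b,np.zeros((52,560,3),np.uint8)])
cv2.imwrite('pics/w4.png',cv2.resize(np.hstack([a,b])[:,:,::-1],(800,300)))
for n in('wrist','side'):
  for t in ['blue_block','seat','fixed_jaw','jaw_face']:
    print(n,t,[(np.round(d['at'],4).tolist(),round(d['conf'],2)) for d in spot_point(t,n)[:3]])
E
```

```text
7.2167 [0.60814926 0.00971807 0.10957291] [ 1.38541791e-03 -7.22012526e-02  9.97389100e-01 -2.07666373e-04] [-0.19123007  0.62368398  2.26964328] 0.3520866750128665
wrist blue_block [([0.6093, 0.0074, 0.0287], 0.58), ([0.6535, 0.02, 0.0271], 0.41)]
wrist seat []
wrist fixed_jaw [([0.6507, 0.0196, 0.0288], 0.97)]
wrist jaw_face []
side blue_block [([0.46, 0.3374, 0.0009], 0.86), ([0.6125, 0.0107, 0.0311], 0.68), ([0.5477, 0.1695, 0.0007], 0.68)]
side seat []
side fixed_jaw [([0.6523, 0.0169, 0.0294], 0.69)]
side jaw_face [([0.5636, 0.0029, 0.032], 0.63), ([0.5702, 0.0056, -0.0009], 0.18)]
```

View pics/w4.png

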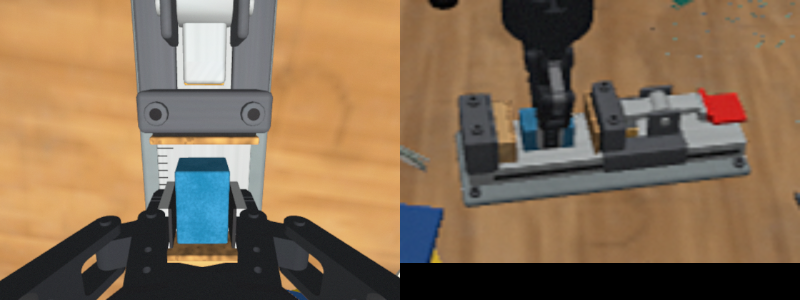

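Block is standing on the bed between the jaws, centred in the wrist half at about (203,205), and the side half shows the same. The upward contact force is small, so I'll release and retreat.

Emit:
{"fn": "apply_moves", "kwargs": {
  "steps": "0 0 0 0 0;0 0 0 0 0;0.1 0 0 0 0;0.2 0 0 0 0;0.2 0 0 0 0;0.2 0 0 -0.15 0;0.2 0 0 -0.35 0;0.2 0 0 -0.5 0;0.2 0.35 0 -0.5 0;-1 0.35 0 -0.5 0;-1 0.35 0 -0.5 0"
}}

```text
clock: 8.63
eef_pos: [0.5331, -0.0001, 0.2064]
tool_rot: [-0.003, -0.072, 0.997, 0.001]
force: [-0.4, -0.6, -1.5]
opening: 0.331
gripper_force: 0.0
```

```bash
python3 - <<'E'
from h import *
s=get_state();print(s['clock'],s['eef_pos'],s['tool_rot'],s['force'],s['opening'])
c=camera('wrist');save(c,'w5')
e=np.array([.9896,.144]);n=np.array([-.144,.9896])
m=blob(hsvmask(c,(95,120,40),(115,255,255)),(283,340));uv=np.argwhere(m)[:,::-1];W=ray(c,uv,.056)[:,:2]
r=cv2.minAreaRect((W*1e3).astype(np.float32));print(len(uv),r,'s,t corners',(cv2.boxPoints(r)@np.c_[e,n]).round(1).tolist())
m=blob(hsvmask(c,(0,180,120),(8,255,255))|hsvmask(c,(172,180,120),(180,255,255)),(283,100));uv=np.argwhere(m)[:,::-1];W=ray(c,uv,.047)[:,:2]@np.c_[e,n]
print('pad',m.sum(),uv.min(0),uv.max(0),W.min(0),W.max(0))
for t in ['blue_block','seat','fixed_jaw','jaw_face','thumb_pad','vice']:
    print(t,[(np.round(d['at'],4).tolist(),round(d['conf'],2),(np.array(d['at'][:2])@np.c_[e,n]).round(4)) for d in spot_point(t,'wrist')[:3]])
E
```

```text
8.6333 [ 5.33083987e-01 -9.67896431e-05  2.06423170e-01] [-2.92466526e-03 -7.21147302e-02  9.97391913e-01  5.32069587e-04] [-0.4240868  -0.63224698 -1.48367717] 0.3314189727607699
2724 ((601.5498046875, 8.727133750915527), (56.44254684448242, 29.29815673828125), 7.690644264221191) s,t corners [[568.5, -63.0], [568.2, -92.3], [624.6, -92.9], [624.9, -63.6]]
pad 3461 [254  57] [311 119] [ 0.42261371 -0.09446097] [ 0.45972051 -0.05881399]
blue_block [([0.6089, 0.0085, 0.028], 0.81, array([ 0.6038, -0.0793])), ([0.5432, 0.1636, 0.0028], 0.69, array([0.5611, 0.0837]))]
seat []
fixed_jaw [([0.6547, 0.0215, 0.0276], 0.85, array([ 0.651, -0.073]))]
jaw_face []
thumb_pad [([0.4484, -0.0157, 0.0522], 0.91, array([ 0.4415, -0.0801]))]
vice [([0.5683, 0.006, 0.0005], 0.92, array([ 0.5633, -0.0759]))]
```

View pics/w5.png

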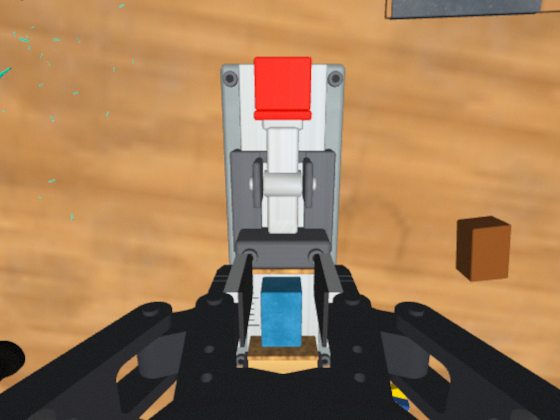

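Block stands released and upright at (282,312), with clear gaps to the jaw at (283,268) and the packing at (283,352). The red pad is at (283,85), with its lip at row 115. Next I'll shut the fingers and go above the pad.

Emit:
{"fn": "apply_moves", "kwargs": {
  "steps": "-1 0.2 0.004 0 0;-1 0.35 0.004 0 0;-1 0.45 0.004 0 0;-1 0.472 0.004 0 0;-1 0.472 0.004 0.15 0;-1 0.472 0.004 0.3 0;-1 0.472 0.004 0.36 0;-1 0.472 0.004 0.38 0;-1 0.472 0.004 0.38 0;-1 0.472 0.004 0.38 0;-1 0.472 0.004 0.38 0"
}}

```text
clock: 9.9
eef_pos: [0.4458, -0.0135, 0.1334]
tool_rot: [0.001, -0.072, 0.997, -0.0]
force: [-0.6, 0.1, -0.9]
opening: 0.001
gripper_force: 0.0
```

```bash
cat > st.py <<'E'
from h import *
e=np.array([.9896,.144]);n=np.array([-.144,.9896])
s=get_state();p=s['eef_pos'];f=s['force']
print(round(s['clock'],2),'s,t,z',(p[:2]@e).round(4),(p[:2]@n).round(4),p[2].round(4),'Fe,Fn,Fz',(f[:2]@e).round(2),(f[:2]@n).round(2),f[2].round(2),s['opening'].round(3) if hasattr(s['opening'],'round') else s['opening'])
E
python3 st.py; python3 - <<'E'
from h import *
a=camera('side');save(a,'s6');b=cv2.resize(a['image'][160:260,230:390],(800,500));cv2.imwrite('pics/s6.png',b[:,:,::-1])
E
```

```text
9.9 s,t,z 0.4393 -0.0775 0.1334 Fe,Fn,Fz -0.62 0.19 -0.87 0.0011236140377376782
```

View pics/s6.png

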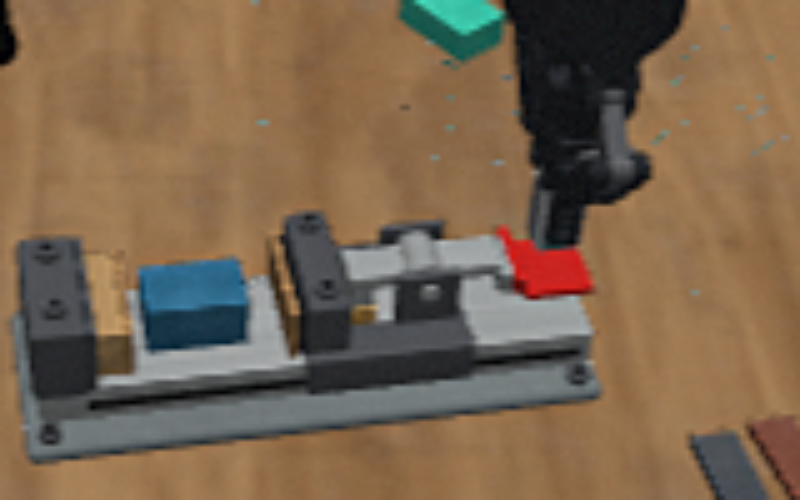

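The side crop shows the shut fingertips at (555,240), just above the red pad at (555,268), and the block upright at (193,300). I'll lower gently.

Emit:
{"fn": "apply_moves", "kwargs": {
  "steps": "-1 0 0 0.02 0;-1 0 0 0.04 0;-1 0 0 0.05 0;-1 0 0 0.055 0;-1 0 0 0.06 0;-1 0 0 0.065 0;-1 0 0 0.07 0;-1 0 0 0.07 0;-1 0 0 0.07 0"
}}

```text
clock: 10.7
eef_pos: [0.4454, -0.0131, 0.1194]
tool_rot: [0.001, -0.072, 0.997, 0.0]
force: [-1.9, 1.7, 7.3]
opening: 0.002
gripper_force: 3.8
```

```bash
python3 st.py
```

```text
10.7 s,t,z 0.4388 -0.0771 0.1194 Fe,Fn,Fz -1.67 2.0 7.31 0.0017891970750349895
```

Emit:
{"fn": "apply_moves", "kwargs": {
  "steps": "-1 0 0 0.005 0;-1 0 0 0.01 0;-1 0 0 0.015 0;-1 0 0 0.02 0;-1 0 0 0.025 0;-1 0 0 0.025 0;-1 0 0 0.025 0"
}}

```text
clock: 11.28
eef_pos: [0.4463, -0.0131, 0.1152]
tool_rot: [0.002, -0.072, 0.997, 0.0]
force: [-1.0, 3.5, 10.1]
opening: -0.001
gripper_force: 5.2
```

```bash
python3 st.py;  python3 - <<'E'
from h import *
s=get_state();print(s['force'],s['ft_torque'])
E
```

```text
11.28 s,t,z 0.4397 -0.0772 0.1152 Fe,Fn,Fz -0.47 3.56 10.09 -0.0008164808067050074
[-0.97809432  3.45309198 10.09285335] [0.46430343 0.16362208 0.0095567 ]
```

Emit:
{"fn": "apply_moves", "kwargs": {
  "steps": "-1 -0.01 0 0 0;-1 -0.02 0 0 0;-1 -0.03 0 0 0;-1 -0.04 0 0 0;-1 -0.05 0 0 0;-1 -0.06 0 0 0;-1 -0.07 0 0 0;-1 -0.08 0 0 0;-1 -0.08 0 0 0"
}}

```text
clock: 12.03
eef_pos: [0.4622, -0.0108, 0.1152]
tool_rot: [0.002, -0.072, 0.997, 0.0]
force: [-1.8, 3.0, 9.6]
opening: 0.002
gripper_force: 5.2
```

```bash
python3 st.py;  python3 - <<'E'
from h import *
a=camera('wrist')['image'];b=cv2.resize(camera('side')['image'][160:260,230:390],(672,420));cv2.imwrite('pics/w7.png',cv2.resize(np.hstack([a,b]),(800,273))[:,:,::-1])
E
```

```text
12.03 s,t,z 0.4558 -0.0772 0.1152 Fe,Fn,Fz -1.33 3.23 9.57 0.0015481312440954766
```

View pics/w7.png

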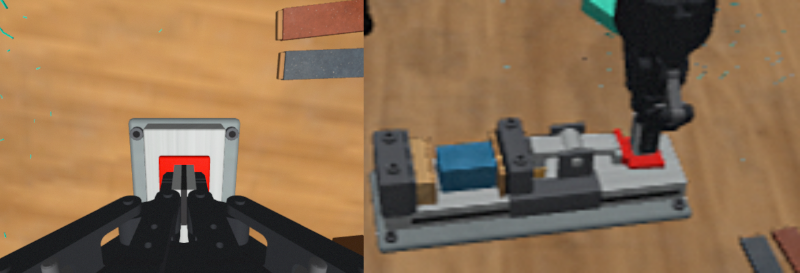

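The jaw runs free. Its cork at about (503,165) in the side half is almost at the block at (466,165), and the fingers are centred on the pad.

Emit:
{"fn": "apply_moves", "kwargs": {
  "steps": "-1 -0.005 0 0 0;-1 -0.01 0 0 0;-1 -0.015 0 0 0;-1 -0.02 0 0 0;-1 -0.025 0 0 0;-1 -0.03 0 0 0;-1 -0.035 0 0 0;-1 -0.04 0 0 0;-1 -0.04 0 0 0"
}}

```text
clock: 12.88
eef_pos: [0.4684, -0.0097, 0.1142]
tool_rot: [-0.001, -0.072, 0.997, 0.0]
force: [-4.5, 1.4, 10.6]
opening: 0.001
gripper_force: 5.0
```

```bash
python3 st.py
```

```text
12.88 s,t,z 0.4621 -0.0771 0.1142 Fe,Fn,Fz -4.3 2.02 10.61 0.0012178822314342613
```

Emit:
{"fn": "apply_moves", "kwargs": {
  "steps": "-1 0 0 0 0;-1 0 0 0 0"
}}

```text
clock: 13.05
eef_pos: [0.4684, -0.0098, 0.1142]
tool_rot: [-0.0, -0.072, 0.997, 0.0]
force: [-4.7, -0.1, 10.1]
opening: -0.004
gripper_force: 5.0
```

```bash
python3 st.py
```

```text
13.05 s,t,z 0.4621 -0.0771 0.1142 Fe,Fn,Fz -4.65 0.6 10.06 -0.003834292897146715
```

Emit:
{"fn": "apply_moves", "kwargs": {
  "steps": "-1 -0.005 0 0 0;-1 -0.01 0 0 0;-1 -0.01 0 0 0"
}}

```text
clock: 13.3
eef_pos: [0.4701, -0.0096, 0.1141]
tool_rot: [-0.001, -0.072, 0.997, -0.0]
force: [-4.9, -0.5, 9.2]
opening: -0.0
gripper_force: 5.1
```

```bash
python3 st.py; python3 - <<'E'
from h import *
b=cv2.resize(camera('side')['image'][170:250,230:370],(800,457),interpolation=cv2.INTER_CUBIC);cv2.imwrite('pics/s8.png',b[:,:,::-1])
E
```

```text
13.3 s,t,z 0.4638 -0.0772 0.1141 Fe,Fn,Fz -4.96 0.18 9.24 -0.00019486455159837065
```

View pics/s8.png

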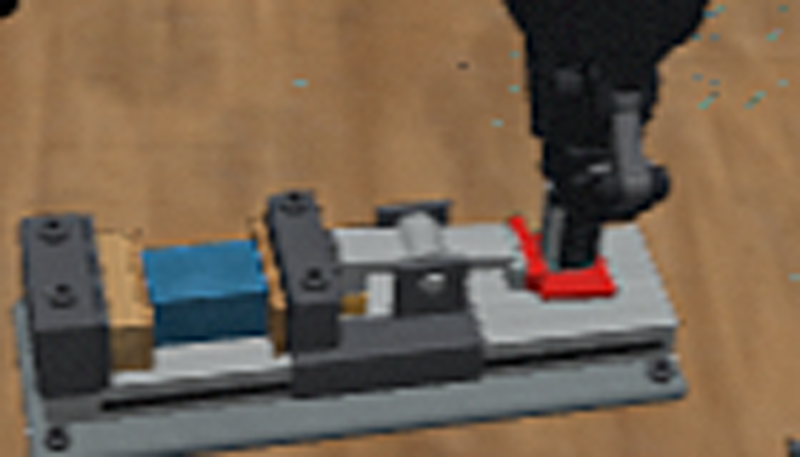

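The block is now in contact with the packing at (150,300) and the jaw cork at (272,290). The fingertip is still short of the lip, at (550,250) against (525,240), so it is sliding on the pad. I'll continue gently.

Emit:
{"fn": "apply_moves", "kwargs": {
  "steps": "-1 -0.005 0 0 0;-1 -0.01 0 0 0;-1 -0.01 0 0 0"
}}

```text
clock: 13.6
eef_pos: [0.472, -0.0094, 0.1141]
tool_rot: [-0.001, -0.073, 0.997, -0.0]
force: [-4.8, -0.3, 9.8]
opening: 0.005
gripper_force: 5.3
```

```bash
python3 st.py
```

```text
13.6 s,t,z 0.4658 -0.0772 0.1141 Fe,Fn,Fz -4.82 0.38 9.77 0.004927828436463648
```

Emit:
{"fn": "apply_moves", "kwargs": {
  "steps": "-1 -0.005 0 0 0;-1 -0.01 0 0 0;-1 -0.01 0 0 0"
}}

```text
clock: 13.85
eef_pos: [0.474, -0.0091, 0.1142]
tool_rot: [-0.001, -0.073, 0.997, -0.0]
force: [-4.9, -0.1, 10.9]
opening: 0.001
gripper_force: 5.8
```

```bash
python3 st.py
```

```text
13.85 s,t,z 0.4678 -0.0773 0.1142 Fe,Fn,Fz -4.82 0.62 10.88 0.0011680606523640786
```

Emit:
{"fn": "apply_moves", "kwargs": {
  "steps": "-1 -0.005 0 0 0;-1 -0.01 0 0 0;-1 -0.01 0 0 0"
}}

```text
clock: 14.1
eef_pos: [0.475, -0.0089, 0.1137]
tool_rot: [-0.003, -0.073, 0.997, -0.0]
force: [-8.5, -2.0, 10.2]
opening: -0.001
gripper_force: 6.8
```

```bash
python3 st.py; python3 - <<'E'
from h import *
b=cv2.resize(camera('side')['image'][170:250,230:370],(800,457),interpolation=cv2.INTER_CUBIC);cv2.imwrite('pics/s9.png',b[:,:,::-1])
E
```

```text
14.1 s,t,z 0.4688 -0.0772 0.1137 Fe,Fn,Fz -8.68 -0.8 10.23 -0.0007529607533092985
```

View pics/s9.png

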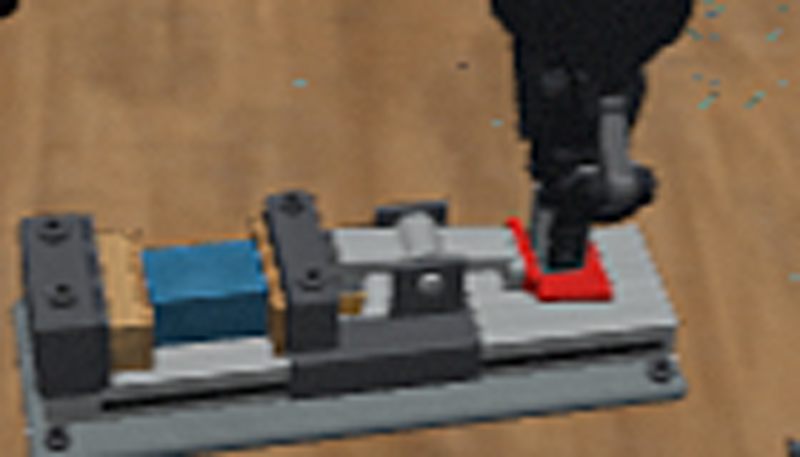

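The tip is now against the lip, with about 8.7 N of push. One more small increment.

Emit:
{"fn": "apply_moves", "kwargs": {
  "steps": "-1 -0.003 0 0 0;-1 -0.003 0 0 0;-1 -0.003 0 0 0"
}}

```text
clock: 14.4
eef_pos: [0.4752, -0.0089, 0.1135]
tool_rot: [-0.003, -0.073, 0.997, -0.0]
force: [-8.6, -1.9, 10.3]
opening: 0.004
gripper_force: 7.2
```

```bash
python3 st.py
```

```text
14.4 s,t,z 0.469 -0.0772 0.1135 Fe,Fn,Fz -8.81 -0.62 10.33 0.0037412514220032437
```

Emit:
{"fn": "apply_moves", "kwargs": {
  "steps": "-1 -0.003 0 0 0;-1 -0.004 0 0 0;-1 -0.004 0 0 0"
}}

```text
clock: 14.65
eef_pos: [0.4756, -0.0088, 0.1133]
tool_rot: [-0.004, -0.073, 0.997, -0.0]
force: [-9.2, -2.6, 10.7]
opening: -0.002
gripper_force: 7.8
```

```bash
python3 st.py
```

```text
14.65 s,t,z 0.4694 -0.0772 0.1133 Fe,Fn,Fz -9.49 -1.3 10.71 -0.0021243489633470886
```

Emit:
{"fn": "apply_moves", "kwargs": {
  "steps": "-1 -0.003 0 0 0;-1 -0.003 0 0 0;-1 -0.003 0 0 0"
}}

```text
clock: 14.9
eef_pos: [0.4759, -0.0087, 0.1131]
tool_rot: [-0.004, -0.073, 0.997, -0.0]
force: [-10.1, -3.4, 10.8]
opening: 0.0
gripper_force: 8.1
```

```bash
python3 st.py
```

```text
14.9 s,t,z 0.4697 -0.0772 0.1131 Fe,Fn,Fz -10.47 -1.94 10.76 0.00012272461607626544
```

Emit:
{"fn": "apply_moves", "kwargs": {
  "steps": "-1 0 0 -0.003 0;-1 0 0 -0.006 0;-1 0 0 -0.009 0;-1 0 0 -0.01 0;-1 0 0 -0.01 0"
}}

```text
clock: 15.32
eef_pos: [0.4757, -0.0087, 0.1149]
tool_rot: [-0.005, -0.073, 0.997, -0.0]
force: [-10.5, -3.8, 10.3]
opening: -0.002
gripper_force: 8.3
```

```bash
python3 st.py
```

```text
15.32 s,t,z 0.4695 -0.0772 0.1149 Fe,Fn,Fz -10.93 -2.21 10.28 -0.0017623374372091897
```

Emit:
{"fn": "apply_moves", "kwargs": {
  "steps": "-1 0.001 0 -0.003 0;-1 0.002 0 -0.006 0;-1 0.002 0 -0.009 0;-1 0.002 0 -0.01 0;-1 0.002 0 -0.01 0"
}}

```text
clock: 15.73
eef_pos: [0.4755, -0.0087, 0.117]
tool_rot: [-0.004, -0.073, 0.997, -0.0]
force: [-9.3, -2.4, 9.6]
opening: -0.0
gripper_force: 8.1
```

```bash
python3 st.py
```

```text
15.73 s,t,z 0.4693 -0.0771 0.117 Fe,Fn,Fz -9.53 -0.99 9.6 -0.00039929636976960306
```

Emit:
{"fn": "apply_moves", "kwargs": {
  "steps": "-1 -0.002 0 0 0;-1 -0.002 0 0 0"
}}

```text
clock: 15.9
eef_pos: [0.4756, -0.0087, 0.1168]
tool_rot: [-0.005, -0.073, 0.997, -0.0]
force: [-10.9, -3.4, 9.8]
opening: -0.001
gripper_force: 8.7
```

```bash
python3 st.py
```

```text
15.9 s,t,z 0.4694 -0.0771 0.1168 Fe,Fn,Fz -11.31 -1.75 9.81 -0.0014156596618082572
```

Emit:
{"fn": "apply_moves", "kwargs": {
  "steps": "-1 -0.002 0 -0.003 0;-1 -0.002 0 -0.006 0;-1 -0.002 0 -0.009 0;-1 -0.002 0 -0.012 0;-1 -0.002 0 -0.015 0;-1 -0.002 0 -0.018 0;-1 -0.002 0 -0.02 0;-1 -0.002 0 -0.02 0"
}}

```text
clock: 16.57
eef_pos: [0.4757, -0.0086, 0.1198]
tool_rot: [-0.005, -0.073, 0.997, -0.0]
force: [-8.1, -3.0, 3.0]
opening: 0.002
gripper_force: 6.2
```

```bash
python3 st.py
```

```text
16.57 s,t,z 0.4695 -0.077 0.1198 Fe,Fn,Fz -8.44 -1.83 3.03 0.0018078712401645906
```

Emit:
{"fn": "apply_moves", "kwargs": {
  "steps": "-1 0 0 -0.005 0;-1 0 0 -0.01 0;-1 0 0 -0.015 0;-1 0.005 0 -0.015 0;-1 0.015 0 -0.015 0;-1 0.025 0 -0.02 0;-1 0.025 0 -0.1 0;-1 0.025 0 -0.25 0;-1 0.025 0 -0.45 0;-1 0.025 0 -0.45 0;-1 0.025 0 -0.45 0;-1 0.025 0 -0.45 0"
}}

```text
clock: 17.57
eef_pos: [0.4742, -0.0091, 0.2119]
tool_rot: [0.002, -0.072, 0.997, -0.0]
force: [-0.2, 0.1, 0.7]
opening: 0.001
gripper_force: 0.0
```

```bash
python3 st.py; python3 - <<'E'
from h import *
a=camera('wrist')['image'];b=cv2.resize(camera('side')['image'][170:250,230:370],(735,420),interpolation=cv2.INTER_CUBIC)
cv2.imwrite('pics/f10.png',cv2.resize(np.hstack([a,b]),(800,260))[:,:,::-1])
E
```

```text
17.57 s,t,z 0.468 -0.0772 0.2119 Fe,Fn,Fz -0.22 0.17 0.72 0.0013075424670819574
```

View pics/f10.png

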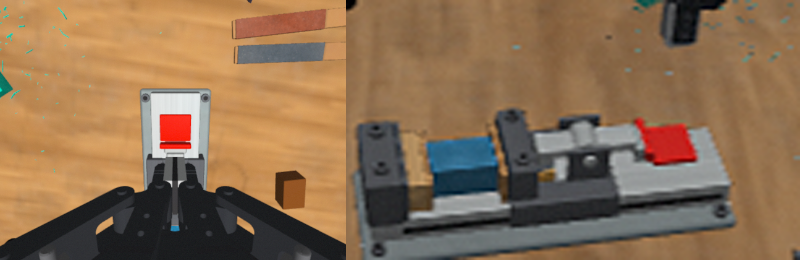

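The side half shows the block clamped between the packing and the jaw cork at (462,165), the pad up at (668,143) and the arm clear.

```bash
python3 -c "
from bench import *
print(job_done())"
```

```text
the job is handed in; nothing more can be done
None
```

The blue block is clamped in the vice: I pushed the jaw to about 10–11 N (one reading of 11.3 N just before the pad rose), let the pad rise so the brake held it, moved the arm clear, and handed the job in at about 17.6 s; no verdict came back.

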